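# Pin the bulb tin's lid shut

### The job

Lock the lid of the spare-bulb tin: put the steel locking pin, head up, through the guide hole of the bracket beside the tin, and turn the lid clockwise (seen from above) by its crossbar until the one hole in its flange comes under the guide and the pin goes through, fully home with its head down on the bracket. Feel for the hole, since the bar does not show where it is, and stop turning as soon as the pin holds the lid instead of wrenching against it. Leave the other things on the shelf alone.

Things in the scene. Friction and masses are not known exactly. Their poses are not given: they have to be found in the camera images.
- station: fixed holder: wooden base 200 x 120 x 6 mm with the tin (radius 47 mm, up to z 80 mm) upright at its middle; on the +x side (away from the robot, within 20 degrees) a steel bracket: post at x 73 to 85 mm, and an arm 34 mm wide, z 90 to 108 mm, reaching in over the lid's flange to x 46 mm. Origin: centre of the base's underside, z up along the tin's axis
- guide (a point): middle of the top mouth of the guide hole in the bracket arm: vertical through hole 11.5 mm wide, 18 mm deep, mouth chamfered 2 mm, 58 mm from the tin's axis, 108 mm above the base's underside. The flange's upper face lies 22 mm below the mouth
- lid: screw lid; turns about the tin's axis, slightly stiff, stays where left. Round cap of radius 43 mm, 20 mm high, with a steel crossbar on top, 84 mm long, 14 mm wide, 20 to 38 mm above the origin. Origin: on the tin's axis at the cap's underside, 80 mm above the station's; x along the bar to the end nearer the robot, z up. It carries the flange around its foot
- flange (a point): point on the tin's axis level with the flange's upper face. The flange is 6 mm thick, 70 mm in radius, with one hole 13 mm wide, 58 mm from the axis, that starts 20 to 78 degrees short of the guide (clockwise brings it there). Its angle to the bar differs by 14 degrees either way. When the hole comes under a pin in the guide, the pin drops in and stops the lid
- bar_end (a point): end of the crossbar that is nearer the robot, at mid height of the bar, 42 mm from the tin's axis
- pin: the loose steel locking pin, about 70 g: shank 10 mm thick, 46 mm long, tapered over the last 3 mm, and a round head 22 mm wide, 20 mm high. Origin: centre of the tip; z runs up the pin to the head. It starts upright in the rest block
- pin_head (a point): middle of the pin's head, 56 mm above the tip
- rest: fixed wooden block 70 x 70 x 30 mm with a socket 12 mm wide and 24 mm deep in its top, in which the pin stands with its head 52 to 72 mm above the shelf. Origin: centre of the underside
- lens: bystander: green glass lens lying flat, 72 mm wide, 14 mm high; origin: centre of the underside
- switch_plate: bystander: brass plate 75 x 110 x 6 mm with a toggle 32 mm high; origin: centre of the underside
- lamp_base: bystander: small ceramic lamp base, 72 mm wide, 54 mm high; origin: centre of the underside
- magnifier: bystander: magnifier with a chrome rim 90 mm wide and a bone handle, 195 mm long along its x, lying flat; origin: under its middle
There are look-alikes about, which are no part of the job. There is more than one size of the pin; the one meant has the size given above.

How it is judged:
At the end, for the whole second after the job is handed in: The pin stands in the guide, head up (within 0.18 rad of upright, its tip within 8 mm sideways of the guide's axis), its tip at least 42 mm below the guide's mouth, so that it is through the flange's hole and its head is down on the bracket to within 4 mm; it is released and at rest (under 20 mm/s) (z of pin in the frame of guide below -0.042 m and horizontal distance between pin and guide below 0.008 m and angle between pin's own z axis and vertical below 0.18 rad and linear speed of pin below 0.02 m/s); the robot touches nothing.
It fails at once if the lid was wrenched: the fingers pushed on it with more than 45 N (contact force between the fingers and lid above 45 N).
It fails at once if a bystander was moved by more than 30 mm (distance of any of lens, switch_plate, lamp_base, magnifier from where it was at the start of the episode above 0.03 m).
It also fails if it takes over 54 s, if anything falls off the work surface, if the arm or the gripper's body presses on something with over 40 N, if the wrist force passes 120 N, or if a joint passes its speed limit or range.

### The arm

A 7-joint arm with a two-finger parallel gripper is mounted at the origin on the work surface. World frame = base frame: x ahead of the robot, y to its left, z up, the work surface at z = 0. Lengths are in m, angles in rad, forces in N, time in s.
With the tool pointing down it reaches from about 0.4 to 0.85 m from the base axis. Payload 6.9 kg.
Tool frame: the origin (TCP) lies midway between the tips of the shut fingers; the grasp point (between the pads) lies behind it (ctrl.pinch_z is the z of the grasp point in the tool frame, in m); z points along the fingers, y is the line along which they close (so a half turn about z gives the same grasp; the last joint's range is limited). The gripper opens to 85 mm and grips with 20 to 120 N. Pads are 22 mm wide; open, the fingers measure 114 mm over their backs; the gripper's body (76 mm by 85 mm) begins 54 mm behind the grasp point. The pads swing forward as they close: fully open they stand 13 mm farther back than shut.
Start: joints at [-1.103, 0.507, -0.238, 1.5, 0.126, 1.149, -0.155], TCP at [0.221, 0.585, 0.203] pointing down, gripper open.
Joint ranges: [-3.08, 3.08], [-0.24, 2.05], [-1.43, 1.35], [0, 2.5], [-1.52, 4.66], [0.17, 1.96], [-2.89, 2.89]. Speed limits (rad/s): [2.39, 2.39, 3.14, 3.14, 3.14, 3.14, 3.14].

### API

Orientations are given as a unit quaternion [w, x, y, z].
In Python, from station import ctrl, get_state, vision, ticket, models gives the robot as it stands. Calls block until the motion is done:
- ctrl.movep(position, orientation): joint-space move of the TCP to a pose.
- ctrl.movel(position, frame=None, max_speed=0.15): straight line of the TCP; frame=None keeps the orientation; max_speed is the mean speed in m/s.
- ctrl.set_joints(angles): joint-space move.
- ctrl.ungrasp() and ctrl.close_gripper(force=None): open the fingers fully, or close them until they stop; force is the grip in N (None keeps the last).
- ctrl.pause(seconds).
- ctrl.ik(position, orientation): joint angles nearest the present ones, or None.
- get_state(): the state.
- vision.grab_frame(name): name is "scene" or "top" or "wrist"; returns (picture, depth): 420x560x3 uint8, blue, green, red; 420x560 float32, m along the optical axis (not along the pixel's ray), 0 where there is no reading.
- vision.camera_info(name): a dict with "mtx" (3x3 intrinsics, pixels), "R" (3x3) and "t" (3): a world point X has camera coordinates R X + t; the wrist camera has in their place "hand_eye" (4x4, takes a point from camera to tool coordinates, whose origin is the TCP and whose axes are the flange's). Camera axes: x right, y down, z forward; pixel columns grow to the right and rows downward; lengths in m; the calibration is good to about 2 mm. A picture is of the moment at which its call begins: read the wrist's pose just before it. camera_info takes no time and is no camera call.
A pose or a line that the arm cannot do raises ctrl.Unreachable and nothing moves.
- ticket.close_job(): hands the job in; it is judged then, once.
Trained networks look in the newest picture that a camera, given by its name, has taken for a name from the list of things; names that differ only in an ending like _2 or _b are one class to them, and where a whole thing is asked for, a point or a joint stands for the part that bears it (a point fixed in the world has none). Each returns a list of dicts, best first, with "p" (0 to 1); they miss things now and then, are a little off and sometimes report something else, mostly with a low value. They report only what shows in the picture. A call takes as long as a camera call. They do not tell look-alikes from the thing itself.
- models.recognise(camera, target): "point" ([column, row] in pixels, amid what is visible of it).
- models.masks_of(camera, target): "mask" (420x560 bool, what is visible of it) and "point" ([column, row] in pixels, amid what is visible of it).
The state is a dict: "time": time; "qpos": joint angles; "qd": joint speeds; "tau": joint torques, N m; "tcp_pos": TCP position; "eef_rot": TCP orientation; "contact_force": force on the tool from outside, world axes, zero at the start; "wrist_torque": the same for the moment, N m; "width": finger opening in m; "gripper_force": force on a finger pad.
Only numpy, scipy, OpenCV 4.12 (cv2) and the standard library are available. Lean on these libraries where they do the work, as an engineer would, in place of code of your own. Each camera call takes 0.05 s, during which the arm holds its last target. There are 200 camera calls.

## Working session

There is one attempt and no reset: what is moved stays moved. The work goes in short steps, each a Python script; the robot and the scene stay as the last script left them, time stands still between calls to the robot, and variables do not carry over. Pictures are saved under pics/ and viewed, at most 10 in all, crops included, and the job is handed in when it is done.

```bash
mkdir -p pics; ls; cat > h.py <<'E'
from station import ctrl, get_state, vision, ticket, models
import numpy as np, cv2
from scipy.spatial.transform import Rotation as Ro
def w2q(R): x,y,z,w=Ro.from_matrix(R).as_quat(); return [w,x,y,z]
def cloud(cam, st=None, d=None):
    ci=vision.camera_info(cam); K=np.array(ci["mtx"])
    v,u=np.mgrid[:420,:560]
    P=np.stack([(u-K[0,2])/K[0,0]*d,(v-K[1,2])/K[1,1]*d,d],-1)
    if "hand_eye" in ci:
        H=np.array(ci["hand_eye"]); P=P@H[:3,:3].T+H[:3,3]
        w,x,y,z=st["eef_rot"]; R=Ro.from_quat([x,y,z,w]).as_matrix()
        return P@R.T+np.array(st["tcp_pos"])
    return (P-np.array(ci["t"]))@np.array(ci["R"])
def shot(cam):
    st=get_state(); im,d=vision.grab_frame(cam); return im,d,cloud(cam,st,d)
def down(yaw): # tool y axis at yaw+90deg (tool x at yaw), z down
    c,s=np.cos(yaw),np.sin(yaw)
    return w2q(np.array([[c,s,0],[s,-c,0],[0,0,-1]]))
E
python3 - <<'E'
from h import *
print(get_state()["eef_rot"], ctrl.pinch_z, get_state()["time"])
ims=[]
for cam in("top","scene"):
    im,d,P=shot(cam); ims.append(im)
    cv2.imwrite(f"pics/{cam}0.png",im); np.savez(f"{cam}0.npz",im=im,P=P,d=d)
    for t in("pin","rest","station","lid","guide","flange","bar_end","pin_head"):
        for r in models.masks_of(cam,t)[:4]:
            m=r["mask"]&(d>0); q=P[m]
            if len(q): print(cam,t,round(r["p"],2),np.round(r["point"]),m.sum(),np.round(np.median(q,0),3),np.round(np.percentile(q[:,2],98),3))
E
```

```text
pics
[-1.48367803e-04  1.79885970e-01  9.83687044e-01 -9.02516897e-04] -0.0187 0.0
top pin 0.62 [350. 203.] 100 [ 0.61  -0.198  0.088] 0.092
top rest 0.82 [346. 240.] 549 [ 0.514 -0.211  0.029] 0.035
top station 0.83 [217. 229.] 2968 [0.526 0.167 0.085] 0.118
top lid 0.58 [213. 233.] 1700 [0.529 0.167 0.088] 0.119
top guide 0.96 [219. 230.] 2845 [0.525 0.169 0.085] 0.118
top flange 0.7 [219. 230.] 2858 [0.525 0.169 0.085] 0.118
top bar_end 0.79 [218. 231.] 1831 [0.529 0.168 0.088] 0.119
top pin_head 0.53 [218. 233.] 2860 [0.525 0.168 0.085] 0.118
scene pin 0.81 [215. 279.] 366 [ 0.619 -0.204  0.073] 0.09
scene pin 0.45 [176. 263.] 154 [ 0.522 -0.217  0.061] 0.072
scene rest 0.94 [186. 280.] 1119 [ 0.533 -0.223  0.028] 0.031
scene rest 0.74 [308. 188.] 1168 [0.55  0.15  0.089] 0.118
scene station 0.8 [307. 212.] 3529 [0.565 0.154 0.042] 0.116
scene lid 0.62 [307. 189.] 1167 [0.55  0.151 0.089] 0.118
scene lid 0.38 [310. 210.] 3383 [0.565 0.153 0.045] 0.116
scene guide 0.95 [311. 207.] 3513 [0.565 0.154 0.043] 0.116
scene guide 0.18 [307. 189.] 1136 [0.55 0.15 0.09] 0.118
scene flange 0.66 [314. 212.] 3550 [0.566 0.155 0.042] 0.116
scene bar_end 0.69 [308. 192.] 1096 [0.55  0.151 0.091] 0.118
scene pin_head 0.73 [212. 281.] 376 [ 0.619 -0.204  0.074] 0.09
scene pin_head 0.46 [181. 263.] 154 [ 0.522 -0.218  0.062] 0.072
```

```bash
sleep 1
```

```text
(no output)
```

View pics/top0.png

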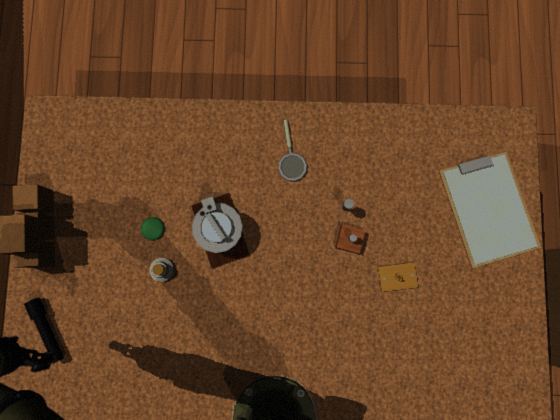

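View pics/scene0.png

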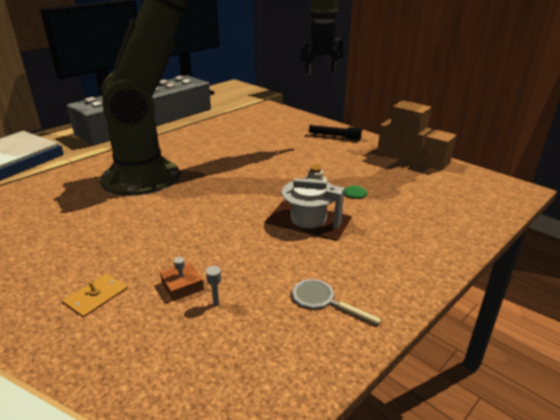

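The scene view shows two pins. One stands in the rest block at (180,263), or (353,239) in the top view, with its head top at 72 mm, which fits the description. The other stands free at (213,280) and is too tall at 90 mm. The tin is at (217,229) in the top view, with its bracket at (208,205). I'll get closer views with the wrist camera.

```bash
python3 - <<'E'
from h import *
def look(name,p,yaw):
    ctrl.movep(p,down(yaw)); im,d,P=shot("wrist"); np.savez(name+".npz",im=im,P=P,d=d); return im,d,P
ci=vision.camera_info("wrist"); H=np.array(ci["hand_eye"]); print(np.round(H,3),ci["mtx"][0][0])
ctrl.ungrasp()
q=get_state()["eef_rot"]; 
im,d,P=look("ws",[0.50,0.165,0.33],0); im1=im
print(get_state()["time"],get_state()["tcp_pos"])
im,d,P=look("wp",[0.49,-0.21,0.26],0)
print(get_state()["time"],get_state()["qpos"])
for t in("pin","rest"):
    for r in models.masks_of("wrist",t)[:3]:
        m=r["mask"]&(d>0);q=P[m];z=np.percentile(q[:,2],98);tp=q[q[:,2]>z-.004]
        print(t,r["p"],r["point"],z,tp.mean(0),np.ptp(tp,axis=0))
cv2.imwrite("pics/w1.png",cv2.resize(np.hstack([im1,im]),(800,300)))
E
```

```text
[[-0.001 -0.962 -0.272  0.07 ]
 [ 1.    -0.001  0.    -0.001]
 [-0.001 -0.272  0.962 -0.17 ]
 [ 0.     0.     0.     1.   ]] 305.99243841268776
3.05 [0.49968265 0.16613341 0.32959002]
4.525 [-0.1209853   0.38253281  0.70396385  1.6520131  -0.26255001  1.20391771
 -0.92581397]
pin 0.97 [275.5, 75.6] 0.0898106570741433 [ 0.61221784 -0.20021303  0.08829824] [0.02855401 0.0278209  0.00503564]
pin 0.72 [283.8, 168.6] 0.07204933800011822 [ 0.51670383 -0.21463799  0.07044017] [0.02105935 0.01991497 0.00441499]
rest 0.65 [284.0, 155.0] 0.030503196532261162 [ 0.51771675 -0.21468483  0.02911733] [0.08119123 0.08173807 0.04521242]
rest 0.58 [20.4, 167.1] 0.08121301457719302 [0.52116158 0.10637648 0.08205581] [0.05504268 0.01649031 0.00748624]
rest 0.49 [143.4, 6.5] 0.010047379302443548 [ 0.69999979 -0.04149763  0.00783832] [0.01602294 0.06308835 0.00522365]
```

```bash
sleep 1
```

```text
(no output)
```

View pics/w1.png

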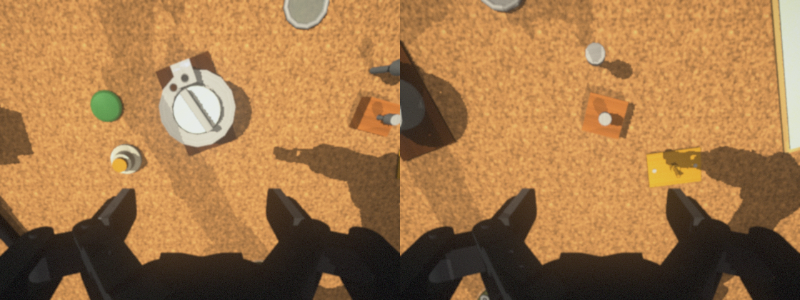

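The left half shows the tin at (198,107), its bracket at (180,75) with two dark spots, and the crossbar. The right half shows the rest-block pin at (605,119), head about 21 mm wide with its top at 72 mm, so it is the right one. The free-standing pin at (595,53) has a 28 mm head and a 90 mm top. I'll enlarge the station and pin crops.

```bash
python3 - <<'E'
from h import *
f=np.load("ws.npz"); im,P=f["im"],f["P"]; z=P[...,2]
g=np.load("wp.npz")
cv2.imwrite("pics/c1.png",np.hstack([cv2.resize(im[60:220,210:340],(487,600),interpolation=cv2.INTER_CUBIC),cv2.resize(g["im"][50:210,240:322],(307,600),interpolation=cv2.INTER_CUBIC)]))
roi=np.zeros(z.shape,bool); roi[60:220,200:350]=1
def rep(n,m): q=P[m&roi]; print(n,len(q),np.round(np.median(q,0),4),np.round(q.mean(0),4)); return q
fl=rep("flange",(z>.080)&(z<.0905)); bar=rep("bar/arm?",(z>.104)&(z<.13)); cap=rep("cap",(z>.096)&(z<.103))
h,e=np.histogram(z[roi],bins=np.arange(.07,.13,.003)); print(list(zip(np.round(e,3),h)))
# flange circle: robust outer boundary fit
m=((z>.078)&roi).astype(np.uint8); cs,_=cv2.findContours(m,cv2.RETR_EXTERNAL,cv2.CHAIN_APPROX_NONE)
c=max(cs,key=cv2.contourArea)[:,0]; q=P[c[:,1],c[:,0]]; q=q[(q[:,2]<.092)]
from scipy.optimize import least_squares
s=least_squares(lambda p:np.hypot(q[:,0]-p[0],q[:,1]-p[1])-p[2],[.53,.167,.07],loss="soft_l1",f_scale=.002); print("circ",s.x)
C=s.x[:2]
q=P[roi&(z>.1)]; r=np.hypot(*(q[:,:2]-C).T); 
b=q[(q[:,2]>.112)&(r<.045)]; print("bar n",len(b),b.mean(0)); w,v=np.linalg.eigh(np.cov(b[:,:2].T)); print("barang",np.degrees(np.arctan2(v[1,1],v[0,1])),np.sqrt(w))
a=q[(q[:,2]>.1)&(r>.046)]; print("arm",len(a),a.mean(0),np.median(a[:,2]),(r>0.046).sum(),np.degrees(np.arctan2(*(a.mean(0)[:2]-C)[::-1])))
rc=cv2.minAreaRect((a[:,:2]*1000).astype(np.float32)); print(rc)
E
```

```text
flange 4601 [0.5332 0.1641 0.0842] [0.5336 0.1709 0.0842]
bar/arm? 1685 [0.5797 0.1873 0.108 ] [0.5694 0.1858 0.1111]
cap 2674 [0.5382 0.173  0.0985] [0.5375 0.1734 0.0985]
[(np.float64(0.07), np.int64(0)), (np.float64(0.073), np.int64(3)), (np.float64(0.076), np.int64(202)), (np.float64(0.079), np.int64(148)), (np.float64(0.082), np.int64(3631)), (np.float64(0.085), np.int64(891)), (np.float64(0.088), np.int64(5)), (np.float64(0.091), np.int64(7)), (np.float64(0.094), np.int64(135)), (np.float64(0.097), np.int64(2455)), (np.float64(0.1), np.int64(115)), (np.float64(0.103), np.int64(254)), (np.float64(0.106), np.int64(655)), (np.float64(0.109), np.int64(9)), (np.float64(0.112), np.int64(49)), (np.float64(0.115), np.int64(705)), (np.float64(0.118), np.int64(23)), (np.float64(0.121), np.int64(0)), (np.float64(0.124), np.int64(0))]
circ [0.53598184 0.17364615 0.06989735]
bar n 870 [0.54037363 0.1733206  0.15729865]
barang -150.64740358718336 [0.00817884 0.02365011]
arm 898 [0.59820147 0.19623346 0.1065414 ] 0.1065826889735364 898 19.952184489460677
((597.47119140625, 196.0736846923828), (39.03779220581055, 34.06840515136719), 19.8139591217041)
```

```bash
sleep 1
```

```text
(no output)
```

View pics/c1.png

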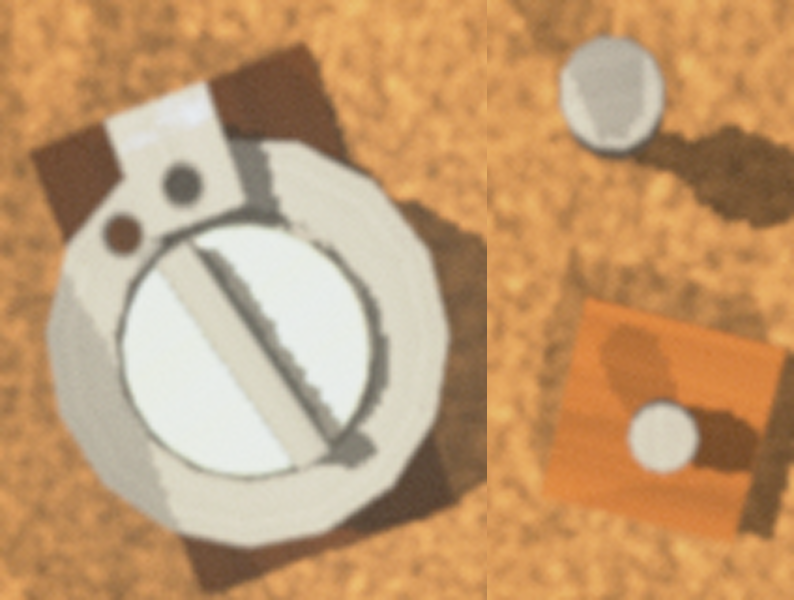

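The crop shows the guide hole in the arm at crop (182,185), and the flange's one hole at (122,234), about 30° counter-clockwise of it. The right pane confirms the smaller 22 mm-head pin in the block at (662,437). Next I'll take one close look at the guide, then one at the pin, both with the same tool yaw so systematic errors cancel.

```bash
cat >> h.py <<'E'
def ray(px,z,cam,st):
    ci=vision.camera_info(cam);K=np.array(ci["mtx"]);H=np.array(ci["hand_eye"])
    w,x,y,zz=st["eef_rot"];R=Ro.from_quat([x,y,zz,w]).as_matrix()
    d=R@H[:3,:3]@np.linalg.solve(K,[px[0],px[1],1.]); o=R@H[:3,3]+np.array(st["tcp_pos"])
    return o+d*(z-o[2])/d[2]
def proj(X,st):
    ci=vision.camera_info("wrist");K=np.array(ci["mtx"]);H=np.array(ci["hand_eye"])
    w,x,y,zz=st["eef_rot"];R=Ro.from_quat([x,y,zz,w]).as_matrix()
    c=H[:3,:3].T@(R.T@(np.array(X)-np.array(st["tcp_pos"]))-H[:3,3]); p=K@c; return p[:2]/p[2]
YAW=np.radians(19.9)
E
python3 - <<'E'
from h import *
C0=np.array([.536,.1736]); u=np.array([np.cos(YAW),np.sin(YAW)])
def look(n,t,h):
    ctrl.movep([*(t-.01*u),h+.13],down(YAW)); ctrl.pause(.2); st=get_state(); im,d,P=shot("wrist"); return st,im,d,P
st,im,d,P=look("g",C0+.058*u,.108)
pin=np.array([.5167,-.2147])
st2,im2,d2,P2=look("p",pin,.072)
import pickle; pickle.dump((st,im,d,P,st2,im2,d2,P2),open("close.pkl","wb"))
# guide
g=proj([*(C0+.058*u),.108],st); print("guide predicted px",g)
gray=cv2.cvtColor(im,cv2.COLOR_BGR2GRAY); 
for T in(70,90,110):
    n,l,s,c=cv2.connectedComponentsWithStats((gray<T).astype(np.uint8))
    for i in range(1,n):
        if 60<s[i,4]<1500 and np.hypot(*(c[i]-g))<110: print(T,s[i],c[i],np.round(ray(c[i],.108,"wrist",st),4),np.round(ray(c[i],.086,"wrist",st),4))
z=P2[...,2]; m=(z>.064)&(z<.08)&(np.hypot(P2[...,0]-pin[0],P2[...,1]-pin[1])<.02)
q=P2[m]; print("pin",m.sum(),np.percentile(q[:,2],[5,50,95]),q.mean(0)); (c,r)=cv2.minEnclosingCircle((q[:,:2]*1000).astype(np.float32)); print(c,r)
v,uu=np.nonzero(m); print("px",uu.mean(),v.mean(),np.ptp(uu),np.ptp(v),ray([uu.mean(),v.mean()],.072,"wrist",st2))
cv2.imwrite("pics/close.png",cv2.resize(np.hstack([im,im2]),(800,300)))
print(get_state()["time"])
E
```

```text
guide predicted px [279.83302961 188.78649522]
70 [296 157  27  27 182] [306.78021978 170.65934066] [0.6164 0.1746 0.108 ] [0.6143 0.1719 0.086 ]
110 [274 184  10   9  71] [278.56338028 187.97183099] [0.5909 0.1948 0.108 ] [0.5869 0.1936 0.086 ]
pin 366 [0.06895889 0.07045802 0.07176335] [ 0.51697179 -0.21446973  0.07035757]
(516.5587768554688, -214.5426025390625) 10.816678047180176
px 282.09016393442624 189.24043715846994 20 21 [ 0.51729127 -0.21434933  0.072     ]
8.175
```

```bash
sleep 1
```

```text
(no output)
```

View pics/close.png

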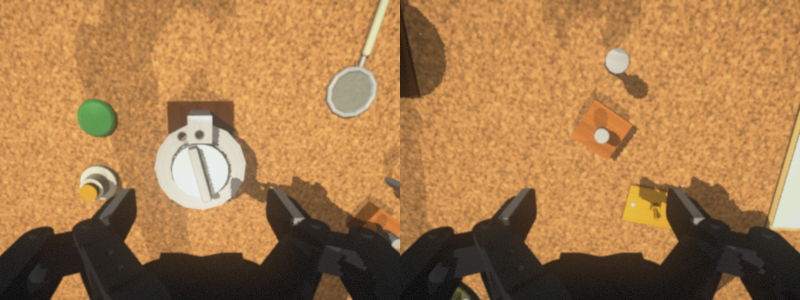

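```bash
python3 - <<'E'
from h import *
import json
p=np.array([.517,-.2145])
ctrl.movep([*p,.10],down(YAW)); ctrl.movel([*p,.0435],max_speed=.12)
ctrl.close_gripper(30); s=get_state(); print("w",s["width"],s["gripper_force"],s["tcp_pos"],s["contact_force"])
z0=s["tcp_pos"][2]
ctrl.movel([*p,.17],max_speed=.2); s=get_state(); print("w",s["width"],s["contact_force"])
g=np.array([.5907,.1941])
ctrl.movep([*g,.20],down(YAW)); ctrl.movel([*g,.157],max_speed=.15); ctrl.pause(.3)
s=get_state(); f0=np.array(s["contact_force"]); print(s["time"],s["tcp_pos"],f0)
z=.157
while z>.124:
    z-=.002; ctrl.movel([*g,z],max_speed=.03); s=get_state(); f=np.array(s["contact_force"])-f0
    if abs(f).max()>1.5: print(round(z,4),np.round(s["tcp_pos"],4),np.round(f,2))
    if f[2]>6: break
print(s["time"],s["tcp_pos"]); json.dump(dict(f0=list(f0),z0=z0),open("s.json","w"))
im,d,P=shot("scene"); cv2.imwrite("pics/s1.png",cv2.resize(im[120:260,210:400],(800,589)))
E
```

```text
w 0.0001352060937464736 3.5872223690967076 [ 0.51741754 -0.21422493  0.0441994 ] [-0.54425771  1.41825036  6.23091734]
w 0.00020622611187552667 [-0.64455127  0.33209808 -0.69552939]
13.1167 [0.5911582  0.19408088 0.15785263] [-0.01116188 -0.19505424  0.35835591]
17.3667 [0.59057544 0.19405422 0.12281663]
```

```bash
sleep 1
```

```text
(no output)
```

View pics/s1.png

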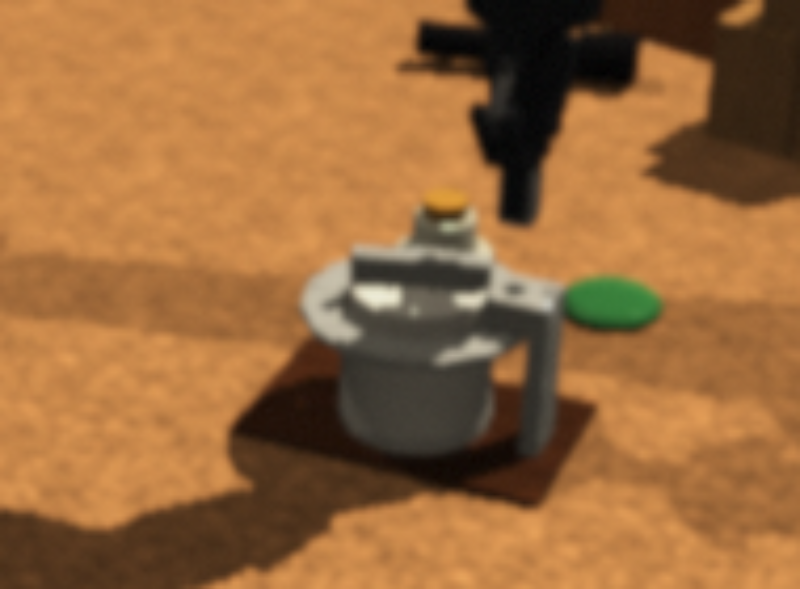

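The gripper closed to 0 mm, so it holds no pin, and the picture shows empty fingers at (518,210) over the bracket. I'll check where the pin is now, and compare where the fingertip appears with the TCP reading.

```bash
python3 - <<'E'
from h import *
st=get_state(); ci=vision.camera_info("scene")
def pj(X): c=np.array(ci["R"])@np.array(X)+np.array(ci["t"]); p=np.array(ci["mtx"])@c; return p[:2]/p[2]
print("tcp px in scene",pj(st["tcp_pos"]),"guide",pj([.5907,.1941,.108]), "seen tip ~",[210+518*190/800,120+222*140/589])
im,d,P=shot("scene")
c=im[230:310,140:250]
for r in models.masks_of("scene","pin")[:3]:
    m=r["mask"]&(d>0);q=P[m];z=np.percentile(q[:,2],98);t=q[q[:,2]>z-.006]; print(r["p"],r["point"],z,t.mean(0))
cv2.imwrite("pics/s2.png",cv2.resize(c,(800,582),interpolation=cv2.INTER_CUBIC))
print(st["eef_rot"],st["time"])
E
```

```text
tcp px in scene [331.96156473 182.00476826] guide [331.59531931 187.37671628] seen tip ~ [333.025, 172.76740237691]
0.83 [213.7, 277.9] 0.09015124700492452 [ 0.61564063 -0.20137285  0.08835641]
0.72 [179.2, 266.6] 0.07276609232299766 [ 0.52192514 -0.22087069  0.07030929]
[-8.38891700e-06  9.84956825e-01  1.72800604e-01 -5.92153947e-05] 17.4167
```

```bash
sleep 1
```

```text
(no output)
```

View pics/s2.png

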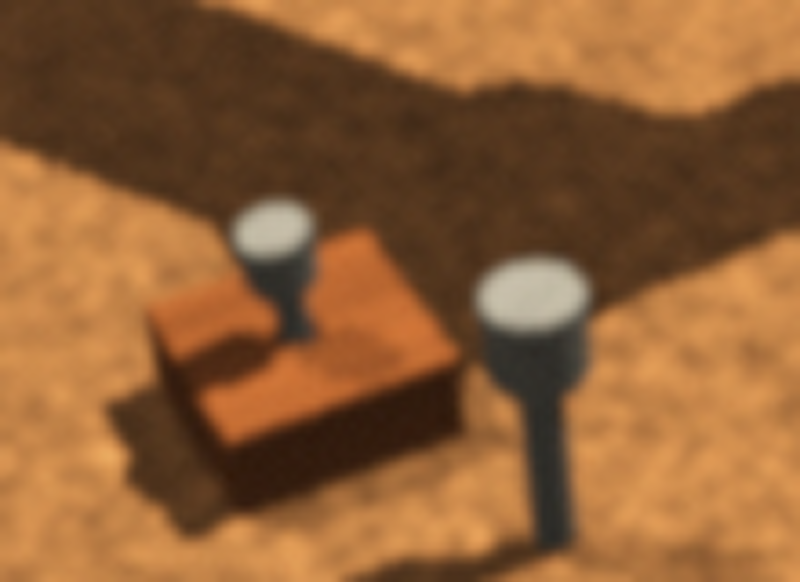

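The pin still stands in the rest block at (275,265), and the larger one is at (530,400). The fingers evidently closed just above its head, because the seen tip is about 9 px (25 mm) above the reported TCP. I'll measure the true tip height from depth before retrying.

```bash
python3 - <<'E'
from h import *
st=get_state(); t=np.array(st["tcp_pos"])
for cam in("scene","top"):
    im,d,P=shot(cam)
    m=(np.hypot(P[...,0]-t[0],P[...,1]-t[1])<.05)&(P[...,2]>.112)&(P[...,2]<.30)&(d>0)
    q=P[m]; print(cam,m.sum())
    if cam=="scene":
        for z in np.arange(.112,.22,.006):
            k=q[(q[:,2]>=z)&(q[:,2]<z+.006)]
            if len(k): print(round(z,3),len(k),np.round(k.mean(0)-t,3),np.round(np.ptp(k,axis=0),3))
print(t,st["width"],st["qpos"],get_state()["time"])
E
```

```text
scene 1031
0.112 55 [-0.031 -0.009 -0.008] [0.03  0.029 0.006]
0.118 5 [-0.03  -0.008 -0.004] [0.019 0.021 0.001]
0.148 8 [ 0.003 -0.006  0.029] [0.015 0.005 0.004]
0.154 20 [ 0.006 -0.006  0.034] [0.021 0.024 0.006]
0.16 25 [ 0.005 -0.007  0.04 ] [0.018 0.021 0.005]
0.166 22 [ 0.006 -0.008  0.046] [0.022 0.025 0.005]
0.172 22 [ 0.007 -0.008  0.052] [0.015 0.024 0.005]
0.178 26 [ 0.006 -0.009  0.058] [0.014 0.021 0.006]
0.184 13 [ 0.007 -0.009  0.064] [0.012 0.022 0.004]
0.19 8 [0.013 0.001 0.07 ] [0.009 0.026 0.005]
0.196 36 [ 0.011 -0.013  0.076] [0.021 0.066 0.005]
0.202 36 [ 0.011 -0.011  0.081] [0.024 0.073 0.006]
0.208 27 [ 0.015 -0.02   0.088] [0.027 0.082 0.005]
0.214 43 [ 0.014 -0.017  0.094] [0.032 0.097 0.006]
top 175
[0.59074411 0.1941102  0.12304143] 1.4904985480309353e-05 [-0.73809884  0.65092861  0.65855327  1.62776471 -0.45036248  1.01948511
 -1.16179109] 17.6167
```

The shut fingertips are really about 25 mm above the reported TCP, so I'll lower all tool heights by that amount. This time I'll gate each step on finger width.

```bash
python3 - <<'E'
from h import *
import json,sys
D=.025; p=np.array([.517,-.2145])
ctrl.movel([.5907,.1941,.16],max_speed=.25); ctrl.ungrasp()
ctrl.movep([*p,.10-D],down(YAW)); ctrl.movel([*p,.0435-D],max_speed=.12)
f=get_state()["contact_force"]; print("before close",np.round(f,2))
ctrl.close_gripper(30); s=get_state(); print("w",s["width"],s["gripper_force"],s["tcp_pos"],s["contact_force"],s["time"])
if s["width"]<.017: sys.exit("no pin")
zg=s["tcp_pos"][2]
ctrl.movel([*p,.11],max_speed=.2); s=get_state(); print("w",s["width"],s["contact_force"])
if s["width"]<.017: sys.exit("lost")
g=np.array([.5907,.1941])
ctrl.movep([*g,.15],down(YAW)); ctrl.movel([*g,.130],max_speed=.12); ctrl.pause(.3)
im,d,P=shot("scene"); cv2.imwrite("pics/s3.png",cv2.resize(im[120:260,210:400],(800,589),interpolation=cv2.INTER_CUBIC))
s=get_state(); f0=np.array(s["contact_force"]); print(s["time"],s["tcp_pos"],f0,zg)
z=.130
while z>.100:
    z-=.002; ctrl.movel([*g,z],max_speed=.04); s=get_state(); f=np.array(s["contact_force"])-f0
    if abs(f).max()>1: print(round(z,4),np.round(s["tcp_pos"],4),np.round(f,2))
    if f[2]>5: break
print(s["time"],s["tcp_pos"],s["wrist_torque"],s["width"]); json.dump(dict(f0=list(f0),zg=zg),open("s.json","w"))
E
```

```text
before close [ 0.61 -0.34  0.15]
w 0.020422397528971535 29.221357227506815 [ 0.51718838 -0.21440003  0.01881523] [-0.45542095  1.93169619  4.42182527] 21.4917
w 0.02110067072428993 [-0.01400843 -0.0263389  -2.02414969]
24.3083 [0.59088791 0.1941059  0.13039639] [ 0.16788542  0.10542959 -0.93524876] 0.018815233056969437
0.112 [0.5907 0.1939 0.1118] [ 0.   -1.93 -0.58]
0.11 [0.5907 0.194  0.1098] [ 0.51 -1.75 -1.23]
0.108 [0.5907 0.194  0.1078] [ 0.9  -1.44 -0.1 ]
0.106 [0.5906 0.194  0.1058] [ 0.7  -1.62 -0.46]
0.104 [0.5907 0.194  0.1038] [ 0.93 -1.73 -0.74]
0.102 [0.5906 0.194  0.1018] [ 1.85 -2.3  -0.82]
0.1 [0.5906 0.194  0.0998] [ 1.77 -2.61 -1.  ]
28.0583 [0.5906293 0.1940352 0.0998115] [-0.51705738 -0.39116332  0.05385641] 0.020678362729421456
```

```bash
sleep 1
```

```text
(no output)
```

View pics/s3.png

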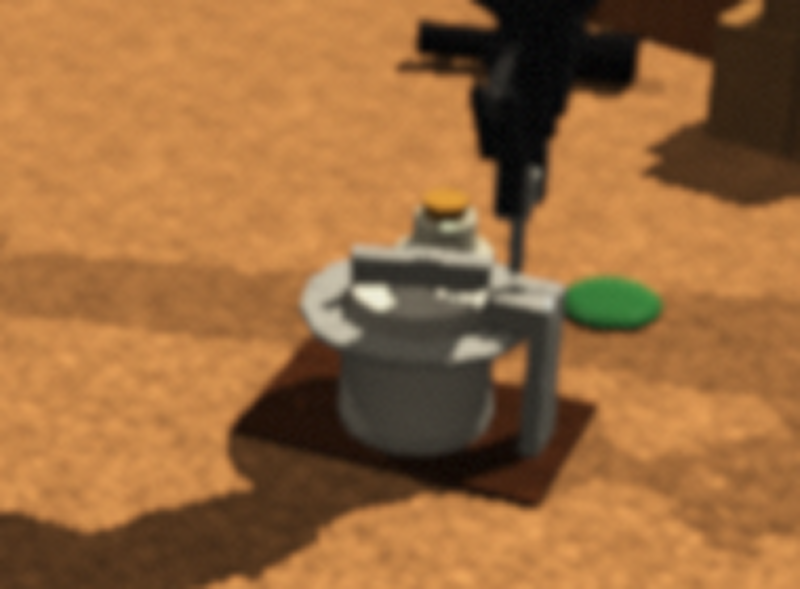

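The picture shows the pin entering the guide at (515,275). It then slid 20 mm further in with under 3 N, so it is in the guide just above the flange. Now I'll release it and push the bar's near end clockwise. I'll watch the force at each step and also the pin-head height in the scene depth.

```bash
cat >> h.py <<'E'
C=np.array([.536,.1737]); G=np.array([.5907,.1941])
def head():
    im,d,P=shot("scene"); m=(d>0)&(np.hypot(P[...,0]-G[0],P[...,1]-G[1])<.018)&(P[...,2]>.112)&(P[...,2]<.17)
    return (round(float(np.percentile(P[m][:,2],95)),4) if m.sum()>5 else 0), int(m.sum())
def pose(phi,s,r=.033):
    b=np.array([np.cos(phi),np.sin(phi)]); v=np.array([b[1],-b[0]])
    return C+r*b-s*v, down(phi+np.pi), v
E
python3 - <<'E'
from h import *
import pickle,sys,json
st=pickle.load(open("close.pkl","rb"))[0]
h=ray([254.8,190.4],.086,"wrist",st)[:2]-C; a=np.degrees(np.arctan2(h[1],h[0])); print("hole",np.hypot(*h),a,"to go",a-20.)
ctrl.ungrasp(); ctrl.movel([*G,.155],max_speed=.2); print("head",head(),get_state()["time"])
ctrl.close_gripper(30)
phi=np.radians(-150); xy,q,v=pose(phi,.036)
ctrl.movep([*xy,.125],q); ctrl.movel([*xy,.081],max_speed=.12); ctrl.pause(.2)
s=get_state(); f0=np.array(s["contact_force"]); print(s["time"],s["tcp_pos"],f0,"head",head())
off=.036
while off>.010:
    off-=.0015; xy,q,v=pose(phi,off); ctrl.movel([*xy,.081],max_speed=.05); s=get_state(); f=np.array(s["contact_force"])[:2]-f0[:2]
    if -f@v>2.5: break
print("contact",off,np.round(f,2),-f@v,s["time"]); json.dump(dict(off=off,f0=list(f0)),open("push.json","w"))
E
```

```text
hole 0.058563382793674026 47.13324222692057 to go 27.133242226920572
head (0.1518, 117) 29.175
31.1417 [0.52608844 0.12614972 0.08175796] [ 0.5073986   0.55064273 -0.73430246] head (0.152, 113)
contact 0.020999999999999984 [ 0.8  -3.46] 3.39744060068218 33.6917
```

```bash
python3 - <<'E'
from h import *
import json
k=json.load(open("push.json")); off=k["off"]; f0=np.array(k["f0"]); th=0
while th<50:
    th+=2 if th<20 else .6
    xy,q,v=pose(np.radians(-150-th),off); ctrl.movel([*xy,.081],q,max_speed=.06); s=get_state()
    F=np.linalg.norm((np.array(s["contact_force"])-f0)[:2]); hd=head() if th>=18 else (9,0)
    print(round(th,1),round(F,1),hd,round(s["time"],2))
    if hd[0]<.14 or F>28: break
    if s["time"]>48: break
xy,q,v=pose(np.radians(-150-th),off+.01); ctrl.movel([*xy,.081],q,max_speed=.15)
print(head(),get_state()["time"])
E
```

```text
2 4.4 (9, 0) 33.94
4 3.9 (9, 0) 34.19
6 4.5 (9, 0) 34.44
8 5.4 (9, 0) 34.69
10 5.7 (9, 0) 34.94
12 4.5 (9, 0) 35.19
14 5.1 (9, 0) 35.44
16 5.0 (9, 0) 35.69
18 5.0 (0.1516, 116) 35.94
20 4.7 (0.1515, 120) 36.24
20.6 5.2 (0.1516, 120) 36.54
21.2 6.1 (0.1514, 119) 36.84
21.8 4.0 (0.1512, 116) 37.14
22.4 5.3 (0.1509, 116) 37.44
23.0 4.4 (0.1515, 119) 37.74
23.6 4.6 (0.1514, 118) 38.04
24.2 4.5 (0.1284, 78) 38.34
(0.1281, 79) 38.6917
```

The pin dropped at 24.2°. Its head top is at 128 mm, which is what fully home should read (108 + 20), and the push force stayed at about 5 N. Now I'll retreat and check.

```bash
python3 - <<'E'
from h import *
p=get_state()["tcp_pos"]; ctrl.movel([p[0],p[1],.20],max_speed=.2); ctrl.pause(.3)
im,d,P=shot("scene"); z=P[...,2]; m=(d>0)&(np.hypot(P[...,0]-G[0],P[...,1]-G[1])<.018)&(z>.124)&(z<.17)
print(P[m].mean(0),head(),get_state()["time"],get_state()["contact_force"])
cv2.imwrite("pics/s4.png",cv2.resize(im[120:260,210:400],(800,589),interpolation=cv2.INTER_CUBIC))
E
```

```text
[0.59230566 0.19156974 0.12627532] (0.1278, 79) 39.8333 [-0.50826993 -0.19725104  0.23946578]
```

```bash
sleep 1
```

```text
(no output)
```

View pics/s4.png

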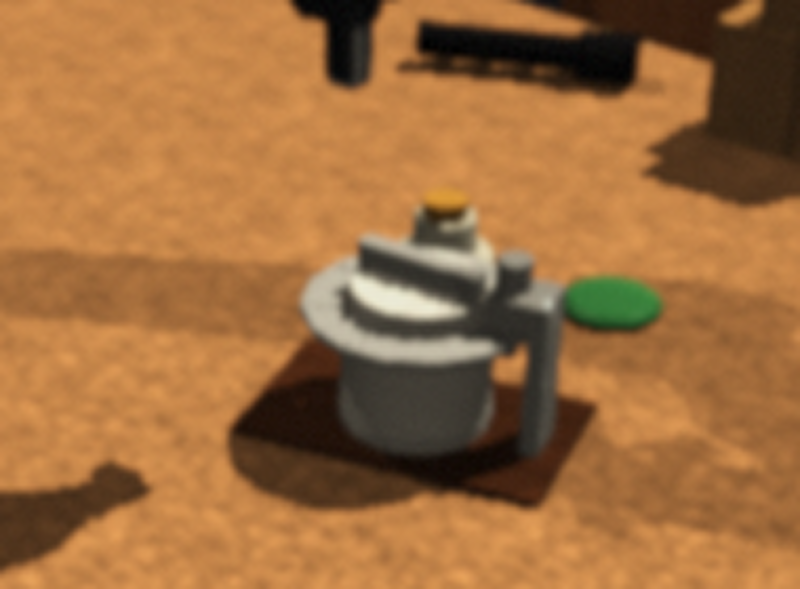

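The head sits flat on the bracket arm at (515,275), the shank shows under the flange at (513,348), and the gripper is clear at (348,60).

```bash
python3 -c "
from station import ticket
print(ticket.close_job())"
```

```text
the job is handed in; nothing more can be done
None
```

The lid is locked and the job handed in at about 40 s of the 54 s limit (no verdict was returned): the pin is fully home in the guide and through the flange, the push force stayed around 5 N, and the first grasp missed the pin but disturbed nothing I could see.

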